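# Set the leg of a proof easel and hold the easel upright

## Task

Flip the red leg of the small print-proof easel over its top and down behind the easel as far as it goes. Then grip the easel's orange top bar, bring the frame upright and keep holding it there so that it cannot tip: the job finishes while you are still gripping the bar. Leave the bottle, the magnifier and the white meter where they are.

Things in the scene. Friction and masses are not known exactly. Their poses are not given: they have to be found in the camera images.
- base: dark steel foot plate of the easel, 110 x 180 x 12 mm, fixed to the bench (position and yaw differ each time). Origin: centre of its underside, on the bench. Its x axis points to the easel's back, away from the robot at yaw 0; its y axis to the easel's left, the side with the leg; z up
- hinge (a point): middle of the frame's hinge axis (along the base's y), 22 mm above the bench over the base's origin. The frame: a white panel 142 wide, 8 thick, its top 142 mm from the hinge, between two black posts (10 mm wide at y = +-75 mm, up to the bar), with a test print and a 30 mm deep steel sill on its front
- frame (a joint): lean of the frame, rad: 0 upright, positive when its top leans to the back (base +x). It starts on a front stop at -0.20; rear stop 0.35. The hinge is nearly frictionless: let go upright, the frame (0.9 kg) tips over, mostly to the front. With the leg down, its foot meets the bench at a lean of 0.13 and carries the frame at 0.13 to 0.18
- bar: orange round bar (a sleeve that can turn on its core) across the top of the frame, 18 mm diameter, 160 mm long along its y axis (parallel to the hinge). Origin: its middle, 200 mm from the hinge axis, straight above it when upright (222 mm above the bench). 49 mm of free height under it, above the panel; free to grip from above with one finger in front and one behind
- leg_pivot (a point): centre of the leg's pivot, on an axle on the frame's left: 142 mm to the left (y) of the frame's middle and 95 mm from the hinge axis, up along the frame (moves with the frame). The nearest post's outer face is 62 mm to the right
- leg_foot (a point): centre of the black rubber foot (roller, 22 mm diameter, 26 mm wide) at the free end of the red leg, 155 mm from leg_pivot. The leg is a 12 x 12 mm bar that swings in a plane along the base's x and z. At the stop, with the frame upright, the foot hangs 17 mm over the bench
- leg (a joint): angle of the leg, rad: 0 stowed (up along the frame, 0.45 rad to the front), growing as it swings over the top to the back; 2.63 is its stop, pointing back and down. Its weight (0.10 kg) keeps it stowed; pushed 0.35 rad or more past the vertical it drops to the stop by itself in 1 to 2 s. A gentle push at or close below the foot (about 1 N) moves it; a hard push tips the whole frame back
- bottle: amber glass bottle with black cap and paper label, 64 mm diameter, 150 mm high, loose; leave alone. Origin: centre of its underside
- meter: white and black hand-held print meter, 110 x 75 x 52 mm, loose; leave alone. Origin: centre of its underside
- loupe: black-rimmed magnifier lying flat, lens 82 mm wide, handle 84 mm long towards its -x, 16 mm high, loose; leave alone. Origin: under the lens centre

How it is judged:
On the way, in this order (a step that is already met when the one before it is completed fails the run):
1. the leg is over its top and down at its stop (value of joint leg above 2.5 rad), for 0.2 s.
2. with the leg down, the frame is upright and the fingers hold its bar (value of joint leg above 2.5 rad and value of joint frame between -0.07 and 0.07 rad and velocity of joint frame between -0.1 and 0.1 rad/s and contact force between the fingers and bar above 2 N), for 0.3 s.
At the end, for the whole second after the job is handed in: The program ends holding: the leg is down (joint above 2.5 of 2.63 rad), the frame stands within 0.07 rad (4 degrees) of upright, short of where the leg or a stop would carry it, it is still (under 0.1 rad/s), and the fingers grip the orange bar with more than 2 N (all of step 2); the arm keeps its last pose, push and grip.
It fails at once if the bottle, the magnifier or the meter is moved by more than 30 mm (distance of any of bottle, loupe, meter from where it was at the start of the episode above 0.03 m).
It also fails if it takes over 51 s, if anything falls off the work surface, if the arm or the gripper's body presses on something with over 40 N, if the wrist force passes 120 N, or if a joint passes its speed limit or range.

## Robot

A 7-joint arm with a two-finger parallel gripper is mounted at the origin on the work surface. World frame = base frame: x ahead of the robot, y to its left, z up, the work surface at z = 0. Lengths are in m, angles in rad, forces in N, time in s.
With the tool pointing down it reaches from about 0.4 to 0.85 m from the base axis. Payload 10.4 kg.
Tool frame: the origin (TCP) lies at the very end of the fingers, on their centre line; the grasp point (between the pads) lies 19 mm behind it; z points along the fingers, y is the line along which they close (so a half turn about z gives the same grasp; the last joint's range is limited). The gripper opens to 87 mm and grips with 3 to 60 N. Pads are 19 mm wide; open, the fingers measure 117 mm over their backs; the gripper's body (75 mm by 190 mm) begins 51 mm behind the grasp point.
Start: joints at [1.115, 0.332, -0.065, 1.46, 0.022, 1.35, -0.088], TCP at [0.262, -0.567, 0.223] pointing down, gripper open.
Joint ranges: [-2.6, 2.6], [-0.5, 2.12], [-1.47, 1.34], [0.16, 2.42], [-1.27, 4.41], [0.06, 2.06], [-2.6, 2.6]. Speed limits (rad/s): [2.22, 2.22, 2.79, 2.79, 3.14, 3.14, 3.14].

## Interface

Orientations are given as a unit quaternion [x, y, z, w].
In Python, from bench import r gives the robot as it stands.
- The arm moves only by the tool pendant, called after "Call:" in YAML: its name, and indented under it one key for each argument. Schema: {"type":"object","properties":{"motion":{"type":"array","items":{"type":"object","properties":{"xyz":{"type":"array","items":{"type":"number"},"minItems":3,"maxItems":3},"rz":{"type":"number"},"finger_gap":{"type":"number"}},"additionalProperties":false,"required":["finger_gap"]},"minItems":1,"maxItems":12},"force":{"type":"number"},"only":{"type":"string"},"quiet":{"type":"boolean"},"lines":{"type":"string"}},"required":["motion"],"additionalProperties":false}. motion is a list of rows, 1 to 12 of them, each an object with the fields xyz (a list: dx, dy, dz in normalised numbers (1 is 0.75 m)), rz (a turn about the tool's z in shares of 2 rad (1.0 is 2 rad)), finger_gap (the finger opening in m); a field left out counts as zero (the opening has to be given); each row is the pose to reach, as a shift and turn from the pose commanded when the call began, along the tool's axes at that moment; what a row does not reach only later rows make up. A row lasts 1/10 s, in which the tool goes at most 0.05 m and 0.15 rad, less where a joint would pass 70% of its speed; a pose out of reach is approached as far as the arm can. The fingers move at their own pace and stop on an object; force is the grip in N (left out, the last holds). Time passes only in rows, so rows that do not move let the fingers close. The tool returns the time, the measured TCP pose, the force, the opening and the grip force at its end. only (a regular expression) keeps the lines of the reply that match it, lines (a string "A,B") keeps lines A to B, and quiet returns only ok. No shift or turn number may pass 1 either way. Input that does not fit is refused with a message, and nothing moves.
- r.read_state(): the state, without advancing time (a new reading comes with each control period).
- r.camera(name): name is "scene" or "top" or "wrist"; returns a dict with "img" (384x512x3 uint8, red, green, blue), "fx", "fy", "cx", "cy" (pixels), "k1" (the pictures are not rectified: a ray, as slopes to the right and down, at radius r is drawn at 1 + k1 r^2 times it, then the intrinsics apply), "pose" (4x4, takes a point from camera to world coordinates). Camera axes: x right, y down, z forward; pixel columns grow to the right and rows downward; lengths in m; the calibration is good to about 2 mm. A picture is of the moment at which its call begins. There is no depth.
- r.close_job(): hands the job in; it is judged then, once.
Trained networks look in the newest picture that a camera, given by its name, has taken for a name from the list of things; names that differ only in an ending like _2 or _b are one class to them, and where a whole thing is asked for, a point or a joint stands for the part that bears it (a point fixed in the world has none). Each returns a list of dicts, best first, with "p" (0 to 1); they miss things now and then, are a little off and sometimes report something else, mostly with a low value. They report only what shows in the picture. A call takes as long as a camera call.
- r.recognise(camera, label): "position" ([column, row] as shares, 0 to 1, of the picture: columns of its width, rows of its height, amid what is visible of it).
- r.regions_of(camera, label): "pixels" (384x512 bool, what is visible of it) and "position" ([column, row] as shares, 0 to 1, of the picture: columns of its width, rows of its height, amid what is visible of it).
The state is a dict: "time": time; "joint_positions": joint angles; "joint_vel": joint speeds; "joint_torque": joint torques, N m; "ee_pos": TCP position; "eef_rot": TCP orientation; "ft_force": force on the tool from outside, world axes, zero at the start; "torque": the same for the moment, N m; "width": finger opening in m; "grip_force": force on a finger pad.
Only numpy, scipy, OpenCV 4.12 (cv2) and the standard library are available. Lean on these libraries where they do the work, as an engineer would, in place of code of your own. Each camera call takes 0.05 s, during which the arm holds its last target. There are 200 camera calls.

## Working session

There is one attempt and no reset: what is moved stays moved. The work goes in short steps, Python scripts to look and compute and a tool call to move; the robot and the scene stay as the last step left them, time stands still between calls to the robot, and variables do not carry over. Pictures are saved under pics/ and viewed, at most 10 in all, crops included, and the job is handed in when it is done.

```bash
mkdir -p pics; ls; cat > h.py <<'E'
import numpy as np, cv2
from bench import r
from scipy.spatial.transform import Rotation as R
def cam(n):
    c=r.camera(n); return c
def proj(c,P):
    T=np.linalg.inv(c["pose"]); p=T[:3,:3]@np.asarray(P,float)+T[:3,3]
    u=p[:2]/p[2]; u=u*(1+c["k1"]*(u@u)); return np.array([c["fx"]*u[0]+c["cx"],c["fy"]*u[1]+c["cy"]])
def ray(c,px):
    d=(np.asarray(px,float)-[c["cx"],c["cy"]])/[c["fx"],c["fy"]]; u=d.copy()
    for _ in range(20): u=d/(1+c["k1"]*(u@u))
    v=c["pose"][:3,:3]@np.array([u[0],u[1],1]); return c["pose"][:3,3],v/np.linalg.norm(v)
def tri(obs):
    A=np.zeros((3,3));b=np.zeros(3)
    for c,px in obs:
        o,d=ray(c,px);M=np.eye(3)-np.outer(d,d);A+=M;b+=M@o
    return np.linalg.solve(A,b)
def tool():
    s=r.read_state(); return np.array(s["ee_pos"]),R.from_quat(s["eef_rot"])
def intool(v): return tool()[1].inv().apply(v)
E
python3 - <<'E'
from h import *
s=r.read_state();print(s["time"],s["ee_pos"],s["eef_rot"],s["width"])
for n in["scene","top"]:
    c=cam(n);cv2.imwrite(f"pics/{n}0.png",c["img"][:,:,::-1])
    print(n,np.round(c["pose"][:3],3).tolist(),c["fx"],c["k1"])
    for l in["base","bar","frame","leg","leg_foot","leg_pivot","bottle","meter","loupe"]:
        for d in r.recognise(n,l)[:2]: print(l,round(d["p"],2),np.round(np.array(d["position"])*[512,384],1))
E
```

```text
pics
0.0 [ 0.26195859 -0.56703083  0.22177293] [ 9.76672180e-01  2.14734660e-01 -1.87378448e-04 -6.66089414e-04] 0.08720241574250125
scene [[-0.786, 0.344, -0.514, 1.112], [0.619, 0.45, -0.644, 0.734], [0.009, -0.824, -0.566, 0.81]] 361.8982362084398 -0.10385180190300204
base 0.76 [250.6 199.7]
bar 0.59 [249.  160.5]
frame 0.59 [251.8 194.3]
leg 0.83 [286.4 187.3]
leg_foot 0.84 [286.1 186.5]
leg_pivot 0.61 [249.2 192. ]
bottle 0.76 [194.6 159.8]
meter 0.91 [326.7 316. ]
meter 0.66 [284.2 188.9]
loupe 0.73 [360.4 265.4]
top [[0.006, -0.991, 0.132, 0.311], [-1.0, -0.004, 0.009, -0.005], [-0.008, -0.132, -0.991, 1.582]] 419.3606540309859 -0.005878916603060657
base 0.91 [267.2 189. ]
bar 0.51 [270.2 189.1]
frame 0.64 [268.3 193.9]
leg 0.52 [229.1 199.8]
leg_foot 0.7 [228.1 201.9]
leg_foot 0.48 [266.4 189. ]
leg_pivot 0.66 [263.6 195.6]
bottle 0.7 [358.9 193.5]
bottle 0.16 [227.1 207. ]
meter 0.72 [145.  170.4]
loupe 0.98 [159.6 228.3]
```

```bash
python3 - <<'E'
import cv2,numpy as np
a=cv2.imread("pics/scene0.png")[90:350,150:400];b=cv2.imread("pics/top0.png")[120:280,100:400]
cv2.imwrite("pics/a.png",cv2.resize(a,None,fx=2.3,fy=2.3,interpolation=cv2.INTER_CUBIC));cv2.imwrite("pics/b.png",cv2.resize(b,None,fx=2.6,fy=2.6,interpolation=cv2.INTER_CUBIC))
E
```

```text
(no output)
```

View pics/a.png

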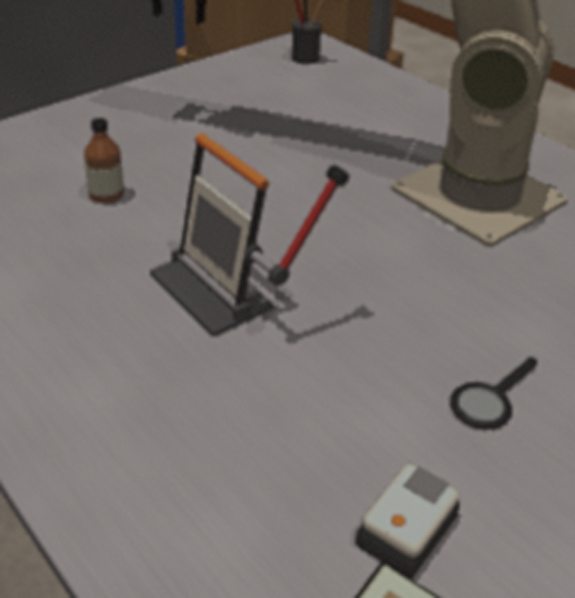

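View pics/b.png

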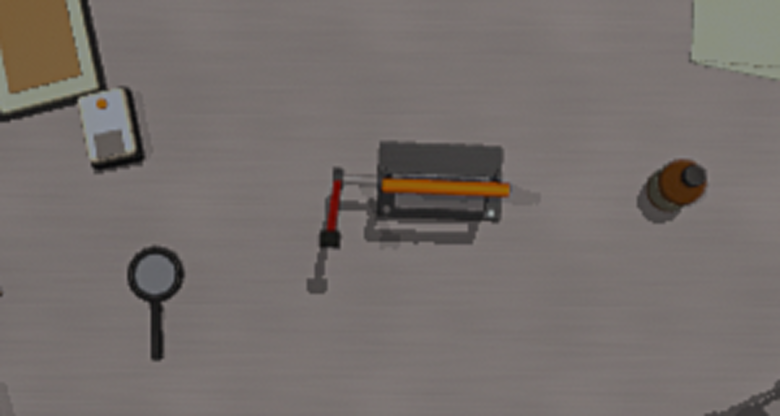

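Scene crop: foot at about (297,166), leg pivot (271,210), bar ends (237,150) and (265,170). Top crop: foot (227,211), pivot (230,187), bar ends (247,191) and (296,193). The bottle is well to the right, the loupe and meter well to the left. Next I triangulate these points and fit the easel model.

```bash
cat >> h.py <<'E'
def model(p,f=-0.2,leg=0.0):
    x,y,w=p[:3]; Rz=R.from_euler('z',w)
    def fr(yy,h): return [h*np.sin(f),yy,0.022+h*np.cos(f)]
    a=f-0.45+leg; pv=np.array(fr(.142,.095)); ft=pv+.155*np.array([np.sin(a),0,np.cos(a)])
    P=np.array([fr(.08,.2),fr(-.08,.2),pv,ft,fr(0,.2)]); return Rz.apply(P)+[x,y,0]
E
python3 - <<'E'
from h import *
from scipy.optimize import least_squares
cs,ct=cam("scene"),cam("top")
o={"foot":((297,166),(226.9,211.5)),"piv":((271.3,209.6),(230,187.3)),"barL":((265.2,170),(247.3,191.2)),"barR":((237,150.4),(295.8,193.1))}
for k,(a,b) in o.items(): print(k,tri([(cs,a),(ct,b)]).round(4))
idx={"barL":0,"barR":1,"piv":2,"foot":3}
def res(p):
    M=model(p,p[3]); return np.concatenate([np.r_[proj(cs,M[idx[k]])-a,proj(ct,M[idx[k]])-b] for k,(a,b) in o.items()])
s=least_squares(res,[.45,-.05,0,-.2]);print(s.x.round(4),res(s.x).round(1));print(model(s.x,s.x[3]).round(4))
for l in ["bar","leg_foot"]:
    m={}
    for n,c in (("scene",cs),("top",ct)):
        d=r.regions_of(n,l)
        if d: ys,xs=np.nonzero(d[0]["pixels"]); print(l,n,d[0]["p"],xs.mean(),ys.mean(),xs.min(),xs.max(),ys.min(),ys.max(),len(xs)); m[n]=(xs.mean(),ys.mean())
    if len(m)==2: print(tri([(cs,m["scene"]),(ct,m["top"])]).round(4))
# markers for bottle etc.
for l,z in(("bottle",.075),("loupe",.008),("meter",.03)):
    d=r.recognise("top",l)[0]["position"]; q,v=ray(ct,np.array(d)*[512,384]); print(l,(q+v*(z-q[2])/v[2]).round(3))
E
```

```text
foot [0.4383 0.0701 0.2369]
piv [0.5351 0.0678 0.1139]
barL [0.5081 0.0044 0.2163]
barR [ 0.5025 -0.155   0.2131]
[ 0.5508 -0.0759 -0.036  -0.2263] [-0.1  0.3 -0.2  0.4 -0.7 -0.5 -0.1  0.5  0.1  0.1 -0.4 -0.3 -0.2 -0.9
 -0.2 -0.2]
[[ 0.5089  0.0057  0.2169]
 [ 0.5031 -0.1542  0.2169]
 [ 0.5346  0.0668  0.1146]
 [ 0.4377  0.0703  0.2355]
 [ 0.506  -0.0742  0.2169]]
bar scene 0.71 250.66492146596858 160.10471204188482 235 266 148 172 191
bar top 0.73 271.9484126984127 191.61111111111111 247 295 189 195 252
[ 0.5061 -0.0756  0.2137]
leg_foot scene 0.73 282.80592105263156 189.41447368421052 268 300 163 214 304
leg_foot top 0.22 159.23340961098398 228.13729977116705 149 169 215 256 437
[0.4694 0.2104 0.2497]
bottle [ 0.524 -0.41   0.075]
loupe [0.399 0.332 0.008]
meter [0.623 0.41  0.03 ]
```

```bash
python3 - <<'E'
from h import *
p,q=tool(); X=q.as_matrix(); print(X.round(3).tolist())
print((q.inv().apply(np.array([.375,.069,.23])-p)).round(3))
a=np.arctan2(X[1,1],X[0,1]);print("turn",-(-.036-a))
E
```

```text
[[0.908, 0.419, 0.0], [0.419, -0.908, -0.0], [0.0, 0.0, -1.0]]
[ 0.369 -0.53  -0.007]
turn -1.1019977912321135
```

The rows are not in the units I measure in: shifts go in shares of 0.75 m and turns go in shares of 2 rad. I convert before sending: -0.48 m / 0.75 = -0.64, 0.15 m / 0.75 = 0.2, -1.102 rad / 2 = -0.551.

Call:
pendant:
  motion:
    - {"xyz": [0.04, -0.0533, -0.0267], "rz": -0.05, "finger_gap": 0}
    - {"xyz": [0.08, -0.1067, -0.0267], "rz": -0.1, "finger_gap": 0}
    - {"xyz": [0.12, -0.16, -0.0267], "rz": -0.15, "finger_gap": 0}
    - {"xyz": [0.16, -0.2133, -0.0267], "rz": -0.2, "finger_gap": 0}
    - {"xyz": [0.2, -0.2667, -0.0267], "rz": -0.25, "finger_gap": 0}
    - {"xyz": [0.24, -0.3333, -0.0267], "rz": -0.3, "finger_gap": 0}
    - {"xyz": [0.28, -0.3867, -0.0267], "rz": -0.35, "finger_gap": 0}
    - {"xyz": [0.32, -0.44, -0.0267], "rz": -0.4, "finger_gap": 0}
    - {"xyz": [0.36, -0.4933, -0.0267], "rz": -0.45, "finger_gap": 0}
    - {"xyz": [0.4, -0.56, -0.0267], "rz": -0.5, "finger_gap": 0}
    - {"xyz": [0.44, -0.6133, -0.0267], "rz": -0.55, "finger_gap": 0}
    - {"xyz": [0.4533, -0.64, -0.0267], "rz": -0.551, "finger_gap": 0}

```text
time: 2.65
ee_pos: [0.3696, 0.0136, 0.2429]
eef_rot: [0.718, 0.696, 0.0, 0.001]
ft_force: [1.3, -0.4, 0.2]
width: 0.0027
grip_force: 0.0
```

```bash
python3 - <<'E'
from h import *
p,q=tool(); print(p,q.as_matrix().round(3).tolist(),r.read_state()["joint_positions"])
for t in ([.375,.069,.215],[.425,.069,.22]): print(q.inv().apply(np.array(t)-p).round(3))
E
```

```text
[0.36958469 0.01363015 0.24286761] [[0.031, 1.0, 0.001], [1.0, -0.031, -0.001], [-0.001, 0.001, -1.0]] [ 0.64665721 -0.27477175 -0.66143783  1.99634326 -0.17028133  1.36582436
  0.00750052]
[0.056 0.004 0.028]
[0.057 0.054 0.023]
```

Converted, 0.062 m / 0.75 = 0.0827, 0.056 m / 0.75 = 0.0747.

Call:
pendant:
  motion:
    - {"xyz": [0.04, 0.0053, 0], "finger_gap": 0}
    - {"xyz": [0.0747, 0.0053, 0], "finger_gap": 0}
    - {"xyz": [0.0747, 0.0053, 0.0347], "finger_gap": 0}
    - {"xyz": [0.0747, 0.02, 0.0347], "finger_gap": 0}
    - {"xyz": [0.0747, 0.0333, 0.0347], "finger_gap": 0}
    - {"xyz": [0.0747, 0.0427, 0.0347], "finger_gap": 0}
    - {"xyz": [0.0747, 0.0493, 0.032], "finger_gap": 0}
    - {"xyz": [0.0747, 0.056, 0.0293], "finger_gap": 0}
    - {"xyz": [0.0747, 0.0627, 0.0267], "finger_gap": 0}
    - {"xyz": [0.0747, 0.0693, 0.024], "finger_gap": 0}
    - {"xyz": [0.0747, 0.076, 0.0213], "finger_gap": 0}
    - {"xyz": [0.0747, 0.0827, 0.02], "finger_gap": 0}

```text
time: 3.85
ee_pos: [0.4338, 0.0648, 0.228]
eef_rot: [0.72, 0.694, -0.0, 0.0]
ft_force: [-2.6, -0.1, 4.6]
width: 0.0005
grip_force: 2.0
```

```bash
python3 - <<'E'
from h import *
cs=cam("scene");ct=cam("top")
a=cs["img"][110:270,180:340,::-1];b=ct["img"][130:250,190:310,::-1]
cv2.imwrite("pics/c.png",np.hstack([cv2.resize(a,(400,400)),cv2.resize(b,(400,400))]))
E
```

```text
(no output)
```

View pics/c.png

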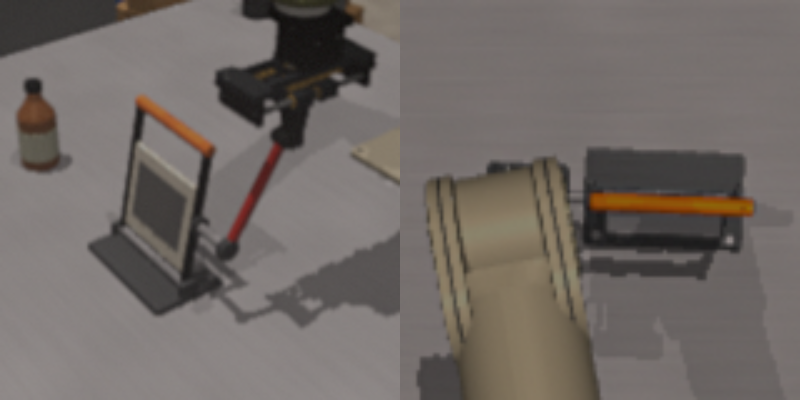

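The scene half shows the finger tips against the foot at full-picture pixel (295,163). The leg has started to move and the frame is still on its front stop. I keep pushing along the arc.

Converted, 0.12 m / 0.75 = 0.16, 0.07 m / 0.75 = 0.0933.

Call:
pendant:
  motion:
    - {"xyz": [0.0027, 0.0133, -0.008], "finger_gap": 0}
    - {"xyz": [0.004, 0.0267, -0.0133], "finger_gap": 0}
    - {"xyz": [0.004, 0.04, -0.0187], "finger_gap": 0}
    - {"xyz": [0.004, 0.0533, -0.0227], "finger_gap": 0}
    - {"xyz": [0.004, 0.0667, -0.0253], "finger_gap": 0}
    - {"xyz": [0.004, 0.08, -0.028], "finger_gap": 0}
    - {"xyz": [0.004, 0.0933, -0.028], "finger_gap": 0}
    - {"xyz": [0.004, 0.1067, -0.028], "finger_gap": 0}
    - {"xyz": [0.004, 0.12, -0.0267], "finger_gap": 0}
    - {"xyz": [0.004, 0.1333, -0.024], "finger_gap": 0}
    - {"xyz": [0.004, 0.1467, -0.0213], "finger_gap": 0}
    - {"xyz": [0.004, 0.16, -0.0187], "finger_gap": 0}

```text
time: 5.15
ee_pos: [0.5543, 0.0633, 0.2412]
eef_rot: [0.72, 0.694, -0.0, -0.0]
ft_force: [-0.4, 0.2, -0.8]
width: 0.0005
grip_force: 0.1
```

```bash
python3 - <<'E'
from h import *
cs=cam("scene");ct=cam("top")
a=cs["img"][110:270,180:340,::-1];b=ct["img"][130:250,190:310,::-1]
cv2.imwrite("pics/d.png",np.hstack([cv2.resize(a,(400,400)),cv2.resize(b,(400,400))]))
E
```

```text
(no output)
```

View pics/d.png

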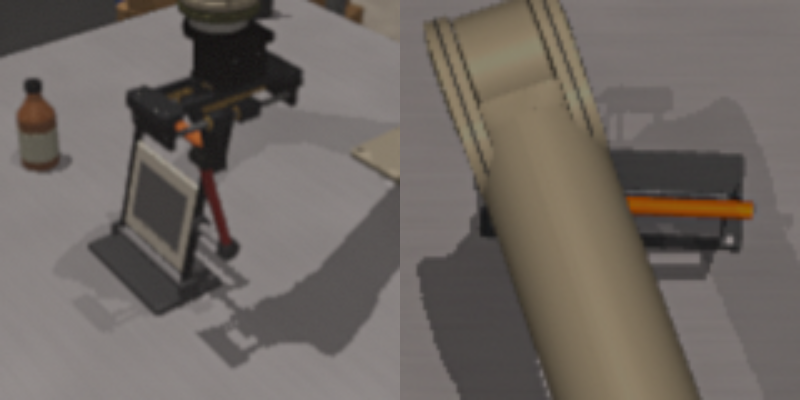

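The leg is now past vertical, with the pivot at (232,248) in the crop and the foot at the finger tips near (207,155). The frame has not moved. I push further and follow the foot down.

Converted, 0.06 m / 0.75 = 0.08, 0.054 m / 0.75 = 0.072.

Call:
pendant:
  motion:
    - {"xyz": [0.004, 0.016, 0.004], "finger_gap": 0}
    - {"xyz": [0.004, 0.032, 0.008], "finger_gap": 0}
    - {"xyz": [0.004, 0.048, 0.0133], "finger_gap": 0}
    - {"xyz": [0.004, 0.0613, 0.0173], "finger_gap": 0}
    - {"xyz": [0.004, 0.072, 0.0213], "finger_gap": 0}
    - {"xyz": [0.004, 0.08, 0.024], "finger_gap": 0}
    - {"xyz": [0.004, 0.08, 0.024], "finger_gap": 0}
    - {"xyz": [0.004, 0.08, 0.024], "finger_gap": 0}

```text
time: 6.05
ee_pos: [0.6134, 0.0644, 0.2236]
eef_rot: [0.72, 0.694, -0.0, -0.0]
ft_force: [-1.2, 0.4, 0.1]
width: 0.0002
grip_force: 0.0
```

Call:
pendant:
  motion:
    - {"xyz": [0, -0.0267, -0.0533], "finger_gap": 0}
    - {"xyz": [0, -0.0533, -0.1067], "finger_gap": 0}
    - {"xyz": [0, -0.0933, -0.16], "finger_gap": 0.087}
    - {"xyz": [0, -0.1333, -0.16], "finger_gap": 0.087}
    - {"xyz": [0, -0.16, -0.16], "finger_gap": 0.087}
    - {"xyz": [0, -0.16, -0.16], "finger_gap": 0.087}
    - {"xyz": [0, -0.16, -0.16], "finger_gap": 0.087}
    - {"xyz": [0, -0.16, -0.16], "finger_gap": 0.087}

```text
time: 6.85
ee_pos: [0.494, 0.0683, 0.3435]
eef_rot: [0.72, 0.694, 0.0, 0.0]
ft_force: [-0.5, -0.4, -0.3]
width: 0.0403
grip_force: 0.0
```

```bash
python3 - <<'E'
from h import *
cs=cam("scene");ct=cam("top")
a=cs["img"][110:270,180:340,::-1];b=ct["img"][130:250,190:310,::-1]
cv2.imwrite("pics/e.png",np.hstack([cv2.resize(a,(400,400)),cv2.resize(b,(400,400))]))
p,q=tool(); print(p,q.as_matrix().round(3).tolist())
E
```

```text
[0.49402793 0.06848413 0.34322032] [[0.036, 0.999, -0.001], [0.999, -0.036, 0.001], [0.001, -0.001, -1.0]]
```

View pics/e.png

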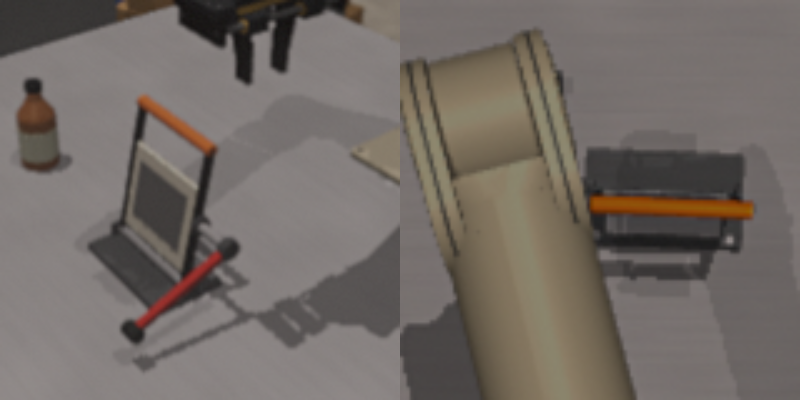

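The leg hangs down behind, foot at crop (132,330), about full-picture (233,242). The bar is unchanged, the frame is at its front stop and the gripper is clear. I move above the bar and check both by measurement.

Converted, -0.142 m / 0.75 = -0.1893, 0.017 m / 0.75 = 0.0227.

Call:
pendant:
  motion:
    - {"xyz": [-0.064, 0.008, 0], "finger_gap": 0.087}
    - {"xyz": [-0.128, 0.016, 0], "finger_gap": 0.087}
    - {"xyz": [-0.1893, 0.0227, 0], "finger_gap": 0.087}
    - {"xyz": [-0.1893, 0.0227, 0.0533], "finger_gap": 0.087}
    - {"xyz": [-0.1893, 0.0227, 0.0933], "finger_gap": 0.087}
    - {"xyz": [-0.1893, 0.0227, 0.0933], "finger_gap": 0.087}
    - {"xyz": [-0.1893, 0.0227, 0.0933], "finger_gap": 0.087}

```text
time: 7.65
ee_pos: [0.5058, -0.0737, 0.2741]
eef_rot: [0.72, 0.694, 0.0, -0.0]
ft_force: [0.4, 0.1, 1.2]
width: 0.0866
grip_force: 0.0
```

```bash
python3 - <<'E'
from h import *
cs=cam("scene");cw=cam("wrist");ct=cam("top")
p=[.5508,-.0759,-.036]; M=model(p,-.2263,2.63); print("foot pred",M[3].round(3),proj(cs,M[3]))
for n,c in(("scene",cs),("wrist",cw)):
    print(n,"bar ends pred",proj(c,M[0]),proj(c,M[1]),proj(c,M[4]))
    for d in r.regions_of(n,"bar")[:1]:
        ys,xs=np.nonzero(d["pixels"]);print(d["p"],xs.mean(),ys.mean(),xs.min(),xs.max(),ys.min(),ys.max())
cv2.imwrite("pics/w.png",cw["img"][:,:,::-1])
q,t=tool();print(q,t.inv().apply(M[4]-q).round(4))
E
```

```text
foot pred [0.678 0.062 0.057] [232.10063752 241.51643556]
scene bar ends pred [265.27630622 170.07372908] [236.81639208 149.53122609] [250.38985476 159.32387401]
0.61 250.13861386138615 159.88118811881188 235 265 149 171
wrist bar ends pred [253.60950742 100.62961723] [253.31455938 301.62237041] [253.44804069 210.41134101]
0.94 255.0033365109628 188.85795996186846 242 268 99 307
[ 0.50618495 -0.0737612   0.27485878] [-0.0005 -0.0003  0.058 ]
```

View pics/w.png

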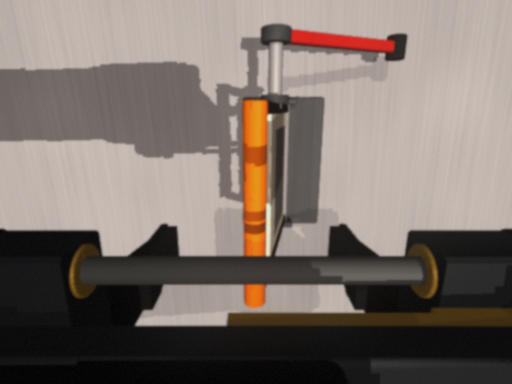

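The wrist view shows the bar centred between the open fingers (columns 242–268), with the red leg out to the right. The leg foot matches its predicted stop position. I descend and close.

Converted, 0.078 m / 0.75 = 0.104, 0.07 m / 0.75 = 0.0933.

Call:
pendant:
  motion:
    - {"xyz": [0, 0, 0.04], "finger_gap": 0.087}
    - {"xyz": [0, 0, 0.0733], "finger_gap": 0.087}
    - {"xyz": [0, 0, 0.0933], "finger_gap": 0.087}
    - {"xyz": [0, 0, 0.104], "finger_gap": 0.087}
    - {"xyz": [0, 0, 0.104], "finger_gap": 0}
    - {"xyz": [0, 0, 0.104], "finger_gap": 0}
    - {"xyz": [0, 0, 0.104], "finger_gap": 0}
    - {"xyz": [0, 0, 0.104], "finger_gap": 0}
    - {"xyz": [0, 0, 0.104], "finger_gap": 0}
    - {"xyz": [0, 0, 0.104], "finger_gap": 0}
    - {"xyz": [0, 0, 0.104], "finger_gap": 0}
    - {"xyz": [0, 0, 0.104], "finger_gap": 0}
  force: 20

```text
time: 9.1
ee_pos: [0.5055, -0.074, 0.1956]
eef_rot: [0.72, 0.694, -0.0, 0.0]
ft_force: [-0.2, 0.8, 0.9]
width: 0.0315
grip_force: 0.0
```

Call:
pendant:
  motion:
    - {"finger_gap": 0}
    - {"finger_gap": 0}
    - {"finger_gap": 0}
    - {"finger_gap": 0}
  force: 20

```text
time: 9.5
ee_pos: [0.5073, -0.074, 0.196]
eef_rot: [0.72, 0.694, 0.002, 0.002]
ft_force: [8.9, -1.0, -3.2]
width: 0.0168
grip_force: 20.1
```

Converted, 0.042 m / 0.75 = 0.056, -0.0045 m / 0.75 = -0.006.

Call:
pendant:
  motion:
    - {"xyz": [0, 0.0053, -0.0013], "finger_gap": 0}
    - {"xyz": [0, 0.012, -0.0027], "finger_gap": 0}
    - {"xyz": [0, 0.0187, -0.0033], "finger_gap": 0}
    - {"xyz": [0, 0.0253, -0.004], "finger_gap": 0}
    - {"xyz": [0, 0.032, -0.0047], "finger_gap": 0}
    - {"xyz": [0, 0.0387, -0.0053], "finger_gap": 0}
    - {"xyz": [0, 0.044, -0.006], "finger_gap": 0}
    - {"xyz": [0, 0.0493, -0.006], "finger_gap": 0}
    - {"xyz": [0, 0.0533, -0.006], "finger_gap": 0}
    - {"xyz": [0, 0.056, -0.006], "finger_gap": 0}
    - {"xyz": [0, 0.056, -0.006], "finger_gap": 0}
    - {"xyz": [0, 0.056, -0.006], "finger_gap": 0}
  force: 20

```text
time: 10.7
ee_pos: [0.5474, -0.0754, 0.2]
eef_rot: [0.72, 0.694, -0.0, 0.0]
ft_force: [0.3, -0.3, -1.1]
width: 0.0164
grip_force: 19.8
```

```bash
python3 - <<'E'
from h import *
from scipy.optimize import least_squares
cs=cam("scene");ct=cam("top")
a=cs["img"][110:270,180:340,::-1];b=ct["img"][130:250,190:310,::-1]
cv2.imwrite("pics/f.png",cv2.resize(a,(600,600),interpolation=cv2.INTER_CUBIC))
print(tool()[0])
for f in(-.07,0,.07):
  for p in([.5508,-.0759,-.036],[.546,-.0759,-.036]):
    M=model(p,f,2.63); print(f,p[0],[proj(cs,x).round(1).tolist() for x in M[:4]])
E
```

```text
[ 0.54732508 -0.07545909  0.19998148]
-0.07 0.5508 [[257.2, 171.9], [229.0, 150.9], [266.8, 210.3], [231.2, 246.7]]
-0.07 0.546 [[258.4, 171.4], [230.2, 150.5], [268.1, 209.7], [232.5, 246.1]]
0 0.5508 [[253.4, 173.2], [225.4, 152.0], [265.1, 211.0], [231.1, 249.0]]
0 0.546 [[254.7, 172.7], [226.6, 151.5], [266.3, 210.4], [232.4, 248.3]]
0.07 0.5508 [[249.6, 174.8], [221.8, 153.3], [263.4, 211.9], [231.2, 251.1]]
0.07 0.546 [[250.9, 174.3], [223.0, 152.9], [264.6, 211.3], [232.5, 250.4]]
```

View pics/f.png

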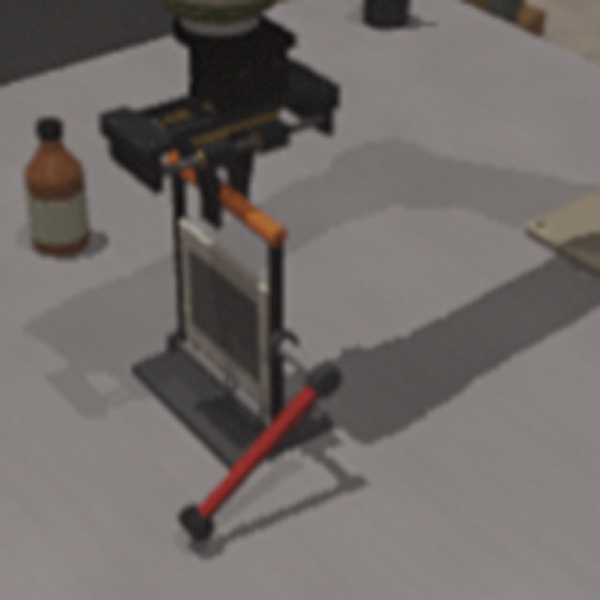

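The picture shows the frame upright in the grip. Foot at (232.5,249) and bar end at (254.4,172.4) match a lean of about 0, and the measured bar travel of 40 mm also equals 0.20 rad. I hold briefly and hand in.

Call:
pendant:
  motion:
    - {"finger_gap": 0}
    - {"finger_gap": 0}
    - {"finger_gap": 0}
    - {"finger_gap": 0}
    - {"finger_gap": 0}
    - {"finger_gap": 0}
  force: 20

```text
time: 11.4
ee_pos: [0.5475, -0.0755, 0.2]
eef_rot: [0.72, 0.694, -0.0, 0.0]
ft_force: [-0.8, 0.8, -2.2]
width: 0.0165
grip_force: 20.0
```

```bash
python3 -c "
from bench import r
print(r.close_job())"
```

```text
the job is handed in; nothing more can be done
None
```

I handed the job in at 11.4 s with the red leg down behind the easel, the frame upright (lean about 0) and the bar still gripped at 20 N; the hand-in call returned no verdict.

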